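Register a marionette hip block in the drilling jig

ROBOT

A 6-joint arm with a two-finger parallel gripper is mounted at the origin on the work surface. World frame = base frame: x ahead of the robot, y to its left, z up, the work surface at z = 0. Lengths are in m, angles in rad, forces in N, time in s.
With the tool pointing down it reaches from about 0.35 to 0.775 m from the base axis. Payload 7.3 kg.
Tool frame: the origin (TCP) lies on the centre line of the jaws, within the pads' length; the fingertips stand 17 mm ahead of it and the grasp point (between the pads) lies 2 mm behind it (robot.tcp_to_tips is the distance from the TCP to the fingertips, in m); z points along the fingers, y is the line along which they close (so a half turn about z gives the same grasp; the last joint's range is limited). The gripper opens to 92 mm and grips with 3 to 60 N. Pads are 19 mm wide; open, the fingers measure 130 mm over their backs; the gripper's body (75 mm by 190 mm) begins 47 mm behind the grasp point.
Start: joints at [-0.146, 0.342, 1.524, -0, 1.275, -0.146], TCP at [0.525, 0, 0.244] pointing down, gripper open.
Joint ranges: [-2.53, 2.53], [-0.77, 2.02], [0.04, 2.7], [-1, 4.14], [0.28, 2.66], [-3.11, 3.11]. Speed limits (rad/s): [2.57, 2.57, 3.14, 3.14, 3.14, 3.14].

INTERFACE

Orientations are given as [roll, pitch, yaw] about the fixed x, y, z axes, in that order (R = Rz(yaw) Ry(pitch) Rx(roll)).
In Python, from cell import robot gives the robot as it stands. The module is installed in compiled form; this text tells all that it offers.
- The arm moves only by the tool carry_out, never from a script. Its argument "commands" is a list of rows, each a list of 3 entries, a list of its own where there are three numbers: the shift along the tool's x, y, z in m, then the turn about the tool's z in rad, then the opening, from 0 (shut) to 1 (fully open). In form: [[[dx, dy, dz], yaw, claw], ...]. A call has 1 to 20 rows; each row shifts and turns the commanded pose from where the row before left it, along the tool's axes as they then stand; what a row does not reach is not made up. A row lasts 1/8 s, in which the tool goes at most 62.5 mm and 10.7 degrees, less where a joint would pass 70% of its speed; a pose out of reach is approached as far as the arm can. A call is refused whole if a number of a shift passes 0.0625 or a number of a turn 0.188, either way. A call with a gripper value outside its range is refused whole. The fingers move at their own pace and stop on an object; "newtons" is the grip in N (left out, the last holds). Time passes only in rows, so rows that do not move let the fingers close. It gives the time, the measured TCP pose, the force, the opening and the grip force at its end, in the units of the state.
- robot.observe(): the state, without advancing time (a new reading comes with each control period).
- robot.read_camera(name): name is "scene" or "side" or "wrist"; returns a dict with "pixels" (384x512x3 uint8, red, green, blue), "fx", "fy", "cx", "cy" (pixels), "k1" (the pictures are not rectified: a ray, as slopes to the right and down, at radius r is drawn at 1 + k1 r^2 times it, then the intrinsics apply), "view" (4x4, takes a point from world to camera coordinates); the wrist camera has in their place "T_tool_cam" (4x4, takes a point from camera to tool coordinates, whose origin is the TCP and whose axes are the flange's). Camera axes: x right, y up, looking along -z (the intrinsics and any distortion apply to the point x, -y, -z); pixel columns grow to the right and rows downward; lengths in m; the calibration is good to about 2 mm. A picture is of the moment at which its call begins: read the wrist's pose just before it. There is no depth.
- robot.hand_in(): hands the job in; it is judged then, once.
Trained networks look in a picture, given as the dict that the camera call returned (one of the last four; its "shot" number tells which), for a name from the list of things; names that differ only in an ending like _2 or _b are one class to them, and where a whole thing is asked for, a point or a joint stands for the part that bears it (a point fixed in the world has none). Each returns a list of dicts, best first, with "p" (0 to 1); they miss things now and then, are a little off and sometimes report something else, mostly with a low value. They report only what shows in the picture. A call takes as long as a camera call. They do not tell look-alikes from the thing itself.
- robot.find_in(picture, name): "at" ([column, row] in pixels, amid what is visible of it).
- robot.tip_of(picture, name): "at" ([column, row] in pixels: a listed point, or the origin of a listed thing).
The state is a dict: "time": time; "qpos": joint angles; "qvel": joint speeds; "joint_efforts": joint torques, N m; "tool_pos": TCP position; "tool_rot": TCP orientation; "contact_force": force on the tool from outside, world axes, zero at the start; "torque": the same for the moment, N m; "opening": finger opening in m; "grip_force": force on a finger pad.
Only numpy, scipy, OpenCV 4.12 (cv2) and the standard library are available. Lean on these libraries where they do the work, as an engineer would, in place of code of your own. Each camera call takes 0.05 s, during which the arm holds its last target. There are 200 camera calls.

TASK

Load the rectangular hip block into the drilling jig with the fingertips only: push it sideways flush against the long fence, well before the pocket, then keep it against the fence and slide it along into the corner pocket until it sits square and snug against both the fence and the end stop. Do not lift, carry or tip the block, and leave everything else where it is. Finish with the hand clear.

Things in the scene. Friction and masses are not known exactly. Their poses are not given: they have to be found in the camera images.
- jig: Drilling jig screwed to the table; place and heading (to 0.35 rad) vary. Origin: table level under the board; z up. Plywood board 12 mm thick (top at z = 12 mm), x -120 to +90, y -160 to +160 mm in the jig's frame. The fence runs along y at the far edge (inner face x = +70 mm) and stands 18 mm above the board. The corner pocket is at its +y end. A block pushed askew can bind on the fence.
- seat (a point): Where the middle of the block's underside lies when home: jig x 48, y 98, z 12 mm; axes as the jig's. The pocket round it: end stop with its face at jig y = +130 mm (x 8 to 70), and a keeper parallel to the fence (x 7 to 21, y 100 to 160 mm), both 18 mm above the board. Pocket 49 mm wide, 30 mm deep, open to -y; the block sticks out 34 mm.
- hip_block: The part to load: loose rectangular beech block, 44 mm (its x) by 64 mm (its y, along the fence when home) by 24 mm tall, two dark dots on top, about 50 g; slides under a push below 1 N. Origin: middle of its underside. It starts 70 to 96 mm from home in jig x, turned up to 0.45 rad from the jig, near the middle of the board (jig y 0 to 20 mm) or its -y end (-115 to -95 mm).
- head_blank: Bystander: loose turned wooden egg-shaped head blank, 48 mm across, 42 mm tall, lying on the board at the other place. Origin: middle of its underside.
- glue_jar: Bystander: loose white glue jar, 38 mm across, 45 mm tall, standing on the board near its +y, -x corner. Origin: middle of its underside.
- puppet: Bystander: nutcracker puppet lying on the table to the left, about 260 mm long and 63 mm tall.
- paint_jar: Bystander: paint jar, 60 mm across, 75 mm tall, on the left. Origin: middle of its underside.
- brush_mug: Bystander: white mug with brushes, 72 mm across, 186 mm tall over the brushes, on the right. Origin: middle of its underside.
- screwdriver: Bystander: screwdriver lying on the right.
- mallet: Bystander: wooden mallet lying on the right.
Not all that is in view belongs to the job. Leave any purple or red look-alike of the hip_block alone.

How it is judged:
On the way, in this order (a step that is already met when the one before it is completed fails the run):
1. the block lies flush against the fence (within 3 mm, square within 0.06 rad) while still at least 45 mm short of its final place (x of hip_block in the frame of jig above 0.045 m and angle between the y axis of hip_block and the y axis of jig, either way round below 0.06 rad and y of hip_block in the frame of jig below 0.053 m), for 0.2 s.
2. the block is in the corner pocket, against fence and end stop (x of hip_block in the frame of jig above 0.045 m and angle between the y axis of hip_block and the y axis of jig, either way round below 0.06 rad and y of hip_block in the frame of jig above 0.095 m), for 0.2 s.
At the end, for the whole second after the job is handed in: The block rests flat on the board within 3 mm of the fence and within 3 mm of the end stop, square to the fence within 0.06 rad, at rest; no bystander has moved more than 20 mm (all of step 2 and z of hip_block in the frame of jig below 0.015 m and angle between hip_block's own z axis and vertical below 0.06 rad and linear speed of hip_block below 0.01 m/s and distance of each of puppet, screwdriver, paint_jar, brush_mug, mallet, glue_jar, head_blank from where it was at the start of the episode below 0.02 m); the robot touches nothing.
It fails at once if the block is lifted more than 8 mm off the board or tipped more than 0.25 rad (z of hip_block in the frame of jig above 0.02 m or angle between hip_block's own z axis and vertical above 0.25 rad).
It fails at once if the block is more than 8 mm off the fence when less than 40 mm from its final place (y of hip_block in the frame of jig above 0.058 m and x of hip_block in the frame of jig below 0.04 m).
It fails at once if a bystander is moved more than 20 mm (distance of any of puppet, screwdriver, paint_jar, brush_mug, mallet, glue_jar, head_blank from where it was at the start of the episode above 0.02 m).
It also fails if it takes over 54 s, if anything falls off the work surface, if the arm or the gripper's body presses on something with over 40 N, if the wrist force passes 120 N, or if a joint passes its speed limit or range.

## Working session

There is one attempt and no reset: what is moved stays moved. The work goes in short steps, Python scripts to look and compute and a tool call to move; the robot and the scene stay as the last step left them, time stands still between calls to the robot, and variables do not carry over. Pictures are saved under pics/ and viewed, at most 10 in all, crops included, and the job is handed in when it is done.

Besides the shell and the picture viewer there is one more tool, called after ">>>" as a command line: name --argument value ..., lists and objects as JSON in quotes. carry_out: Moves the arm, as the interface text tells. Its arguments: {"type":"object","properties":{"commands":{"type":"array"},"newtons":{"type":"number"}},"required":["commands"]}

```bash
mkdir -p pics; cat > h.py <<'E'
import numpy as np, cv2
from cell import robot
from scipy.spatial.transform import Rotation as R
def T_tool():
    s=robot.observe(); T=np.eye(4); T[:3,:3]=R.from_euler('xyz',s['tool_rot']).as_matrix(); T[:3,3]=s['tool_pos']; return T
def cam(name):
    T=T_tool(); p=robot.read_camera(name)
    p['c2w']=T@np.array(p['T_tool_cam']) if name=='wrist' else np.linalg.inv(np.array(p['view']))
    return p
def ray(p,uv):
    d=np.array([(uv[0]-p['cx'])/p['fx'],(uv[1]-p['cy'])/p['fy']]); s=d.copy()
    for _ in range(20): s=d/(1+p['k1']*(s@s))
    return p['c2w'][:3,3],p['c2w'][:3,:3]@np.array([s[0],-s[1],-1])
def at_z(p,uv,z):
    o,d=ray(p,uv); return o+d*(z-o[2])/d[2]
def proj(p,X):
    c=np.linalg.inv(p['c2w'])@np.append(X,1); s=np.array([c[0],-c[1]])/-c[2]; s=s*(1+p['k1']*(s@s))
    return np.array([s[0]*p['fx']+p['cx'],s[1]*p['fy']+p['cy']])
def save(p,n): cv2.imwrite('pics/'+n,cv2.cvtColor(p['pixels'],cv2.COLOR_RGB2BGR))
E
python3 - <<'E'
from h import *
ps={}
for n in('scene','wrist'):
    p=cam(n); save(p,n+'0.png')
    for k,z in(('hip_block',.012),('head_blank',.012),('glue_jar',.012),('jig',0),('seat',.012)):
        for r in robot.tip_of(p,k)[:3]: print(n,k,np.round(r['at']),round(r['p'],2),np.round(at_z(p,r['at'],z),3))
print(robot.observe())
E
cd pics; python3 -c "
import cv2,numpy as np
cv2.imwrite('a.png',np.vstack([cv2.imread('scene0.png')]))"
```

```text
scene hip_block [256. 216.] 0.77 [ 0.564 -0.066  0.012]
scene hip_block [197. 198.] 0.77 [ 0.361 -0.216  0.012]
scene hip_block [256. 169.] 0.63 [0.358 0.064 0.012]
scene head_blank [234. 234.] 0.59 [ 0.593 -0.18   0.012]
scene glue_jar [265. 189.] 0.46 [0.474 0.035 0.012]
scene glue_jar [232. 231.] 0.37 [ 0.577 -0.177  0.012]
scene jig [260. 223.] 0.95 [ 0.593 -0.065  0.   ]
scene seat [288. 214.] 0.63 [0.622 0.042 0.012]
wrist hip_block [298. 211.] 0.96 [ 0.574 -0.059  0.012]
wrist hip_block [151. 308.] 0.9 [ 0.37  -0.205  0.012]
wrist hip_block [142. 113.] 0.66 [0.383 0.063 0.012]
wrist head_blank [304. 293.] 0.59 [ 0.587 -0.181  0.012]
wrist glue_jar [227. 133.] 0.71 [0.484 0.04  0.012]
wrist glue_jar [318. 215.] 0.18 [ 0.6   -0.065  0.012]
wrist jig [320. 217.] 0.8 [ 0.606 -0.072  0.   ]
wrist seat [347. 138.] 0.88 [0.631 0.035 0.012]
{'time': 0.6, 'qpos': array([-1.45992821e-01,  3.41952292e-01,  1.52413043e+00, -1.07161305e-05,
        1.27539059e+00, -1.46015414e-01]), 'qvel': array([-0.00078771, -0.0017759 , -0.00132029,  0.00093922,  0.00045392,
        0.00051516]), 'joint_efforts': array([-1.18192071e-03, -4.30930603e+01, -2.44398075e+01,  7.17658759e-02,
        4.83252236e-02,  2.49731465e-05]), 'tool_pos': array([5.25005028e-01, 2.21681099e-05, 2.43754650e-01]), 'tool_rot': array([3.14147607e+00, 2.75077276e-05, 1.57082204e+00]), 'contact_force': array([-0.12835593, -0.01998644,  0.00146349]), 'torque': array([-0.04341571,  0.04448142, -0.01158953]), 'grip_force': 0.0, 'opening': 0.09223835309618497}
```

View pics/scene0.png

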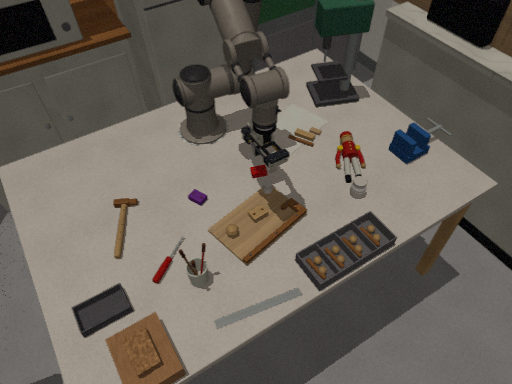

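View pics/wrist0.png

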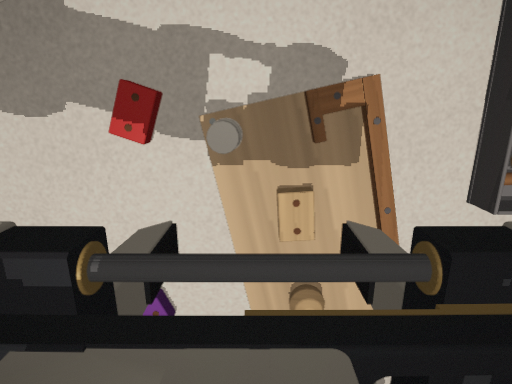

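Three block-like things show in the wrist picture: beech at (297,214), red at (135,111) and purple at (155,308). Only the beech one lies on the board and isn't a red or purple look-alike, so it is the hip block. I'll enlarge it to confirm and to measure the edges.

```bash
python3 -c "
import cv2
a=cv2.imread('pics/wrist0.png')[65:275,195:415]
cv2.imwrite('pics/c.png',cv2.resize(a,None,fx=2.8,fy=2.8,interpolation=cv2.INTER_CUBIC))"
```

```text
(no output)
```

View pics/c.png

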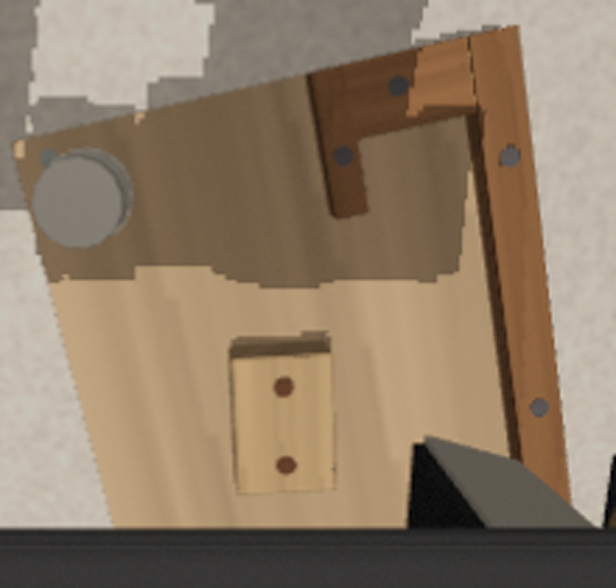

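The crop confirms it: plain beech with two dark dots, at about (297,214). The fence is on the right and the pocket at the upper right. Next I fit the poses.

```bash
cat > fit.py <<'E'
from h import *
from scipy.optimize import least_squares
p=cam('wrist')
g=lambda c:(195+c[0]/2.8,65+c[1]/2.8)
P=[((13,145),(-120,160,12)),((470,38),(70,160,30)),((478,110),(70,130,30)),((518,28),(90,160,30)),((308,75),(7,160,30)),((368,210),(21,100,30)),((358,138),(21,130,30))]
L=[((115,525),-120,12),((521,455),70,30),((569,490),90,30)]
def inv(q,X):
    c,s=np.cos(q[2]),np.sin(q[2]); d=X[:2]-q[:2]; return np.array([c*d[0]+s*d[1],-s*d[0]+c*d[1]])
def f(q):
    r=[]
    for c,m in P: r+=list(inv(q,at_z(p,g(c),m[2]/1e3))*1e3-m[:2])
    for c,x,z in L: r.append(inv(q,at_z(p,g(c),z/1e3))[0]*1e3-x)
    return r
s=least_squares(f,[.6,-.07,.2],x_scale=[.1,.1,.1]); print(s.x,np.round(s.fun,1))
C=np.array([at_z(p,g(c),.036) for c in((235,353),(330,352),(336,490),(237,494))])
w=C.mean(0); e=C[0]+C[1]-C[2]-C[3]; yb=np.arctan2(-e[0],e[1])
print('block',w,yb,'jig',inv(s.x,w)*1e3,yb-s.x[2], np.linalg.norm(C[0]-C[1]),np.linalg.norm(C[1]-C[2]))
for n,a in(('head',(.587,-.181)),('glue',(.484,.04))): print(n,inv(s.x,np.array(a))*1e3)
np.save('jig.npy',s.x)
E
python3 fit.py
```

```text
[ 0.60403826 -0.0697238   0.22226243] [ 0.8 -0.9  0.8 -0.9  0.2  1.2 -0.2 -1.2 -1.1 -0.7 -0.5  1.4  0.2  0.9
  0.7 -0.2 -0.7]
block [ 0.56943524 -0.05799198  0.036     ] 0.06075163632923895 jig [-31.16570645  19.07101867] -0.16151078868407487 0.040380464618580525 0.06394716564851213
head [ -41.14852765 -104.78307565]
glue [-92.89828612 133.48560147]
```

>>> carry_out --commands '[[[-0.023,-0.002,0],0,0.22],[[-0.023,-0.002,0],0,0.22],[[-0.023,-0.001,0],0,0.22],[[0,0,0.019],0.1686,0.22],[[0,0,0.019],0.1686,0.22],[[0,0,0.019],0.1686,0.22],[[0,0,0.019],0.1686,0.22],[[0,0,0.019],0.1686,0.22],[[0,0,0.019],0.1686,0.22],[[0,0,0.019],0.1686,0.22],[[0,0,0.019],0.1686,0.22],[[0,0,0],0,0.22],[[0,0,0],0,0.22]]'

```text
time: 2.28
tool_pos: [0.5205, -0.0691, 0.0924]
tool_rot: [3.141, -0.001, 0.225]
contact_force: [-0.0, -0.4, 0.7]
opening: 0.0203
grip_force: 0.0
```

```bash
cat > st.py <<'E'
from h import *
q=np.load('jig.npy')
def jig(X):
    c,s=np.cos(q[2]),np.sin(q[2]); d=np.array(X[:2])-q[:2]; return np.array([c*d[0]+s*d[1],-s*d[0]+c*d[1]])*1e3
def world(x,y,z):
    c,s=np.cos(q[2]),np.sin(q[2]); return np.array([q[0]+(c*x-s*y)/1e3,q[1]+(s*x+c*y)/1e3,z/1e3])
def st():
    s=robot.observe(); print('t',s['time'],'jig xy',jig(s['tool_pos']).round(1),'z',s['tool_pos'][2].round(4),'rot',(s['tool_rot']-[0,0,q[2]]).round(3),'F',s['contact_force'].round(1),'open',s['opening'].round(4))
if __name__=='__main__':st()
E
python3 - <<'E'
from st import *
st(); p=cam('wrist'); save(p,'w1.png')
E
```

```text
Traceback (most recent call last):
  File "st.py", line 8, in st
    s=robot.observe(); print('t',s['time'],'jig xy',jig(s['tool_pos']).round(1),'z',s['tool_pos'][2].round(4),'rot',(s['tool_rot']-[0,0,q[2]]).round(3),'F',s['contact_force'].round(1),'open',s['opening'].round(4))
                                                                                                                                                                                               ^^^^^^^^^^^^^^^^^^
AttributeError: 'float' object has no attribute 'round'
```

>>> carry_out --commands '[[[0,0,0.02],0,0.22],[[0,0,0.02],0,0.22],[[0,0,0.0175],0,0.22],[[0,0,0],0,0.22],[[0.006,0,0],0,0.22],[[0.006,0,0],0,0.22],[[0.006,0,0],0,0.22],[[0.006,0,0],0,0.22],[[0.006,0,0],0,0.22],[[0.006,0,0],0,0.22],[[0.006,0,0],0,0.22],[[0.006,0,0],0,0.22],[[0.006,0,0],0,0.22],[[0.006,0,0],0,0.22],[[0.006,0,0],0,0.22],[[0.006,0,0],0,0.22],[[0.006,0,0],0,0.22],[[0,0,0],0,0.22]]'

```text
time: 4.53
tool_pos: [0.5966, -0.0517, 0.0343]
tool_rot: [3.141, -0.001, 0.222]
contact_force: [0.4, -0.9, -0.7]
opening: 0.0198
grip_force: 0.0
```

```bash
sed -i "s/s\['opening'\].round(4)/s['opening']/" st.py; python3 - <<'E'
from st import *
st(); p=cam('wrist'); save(p,'w1.png')
p2=cam('side'); save(p2,'s1.png')
for k in (p,p2):
  for r in robot.tip_of(k,'hip_block')[:3]: print(np.round(r['at']),r['p'],jig(at_z(k,r['at'],.012)))
a=np.hstack([p['pixels'],p2['pixels']])[:,:,::-1]; cv2.imwrite('pics/ws1.png',cv2.resize(a,(800,300)))
E
```

```text
t 4.525 jig xy [-3.3 19.2] z 0.0343 rot [ 3.141e+00 -1.000e-03  0.000e+00] F [ 0.4 -0.9 -0.7] open 0.019804978622741443
[255. 177.] 0.87 [29.15685938 21.13475685]
[232. 267.] 0.95 [-264.7679242   -89.92466874]
[200. 195.] 0.62 [-189.57434505  172.93965088]
```

View pics/ws1.png

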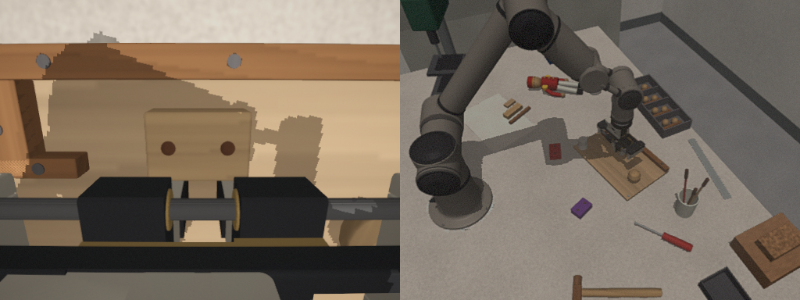

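The wrist half shows the block square to the fence, with its dots at about (168,148) and (228,148) and the fingertips flat behind it. There's still a gap of about 20 mm to the fence.

>>> carry_out --commands '[[[0.004,0,0],0,0.22],[[0.004,0,0],0,0.22],[[0.004,0,0],0,0.22],[[0.004,0,0],0,0.22],[[0.002,0,0],0,0.22],[[0.001,0,0],0,0.22],[[0.001,0,0],0,0.22]]'

```text
time: 5.6
tool_pos: [0.6151, -0.0475, 0.0342]
tool_rot: [-3.141, 0.001, 0.222]
contact_force: [-4.3, -1.6, 2.6]
opening: 0.0202
grip_force: 2.1
```

>>> carry_out --commands '[[[0.001,0,0],0,0.22],[[0.001,0,0],0,0.22],[[0,0,0],0,0.22]]'

```text
time: 5.98
tool_pos: [0.6152, -0.0474, 0.0342]
tool_rot: [-3.141, 0.005, 0.222]
contact_force: [-9.6, -3.2, 6.2]
opening: 0.0199
grip_force: 5.1
```

>>> carry_out --commands '[[[0,0,0],0,0.22],[[-0.011,0,0],0,0.22],[[-0.011,0,0],0,0.22],[[0,0,-0.02],0,0.22],[[0,0,-0.02],0,0.22],[[0,0,-0.02],0,0],[[0.015,0.019,0],0,0],[[0.015,0.019,0],0,0],[[0.016,0.02,0],0,0],[[0,0,0],-0.1745,0],[[0,0,0],-0.1745,0],[[0,0,0],-0.1745,0],[[0,0,0],-0.1745,0],[[0,0,0],-0.1745,0],[[0,0,0],-0.1745,0],[[0,0,0],-0.1745,0],[[0,0,0],-0.1745,0],[[0,0,0],-0.1745,0],[[0,0,0],0,0]]'

```text
time: 8.35
tool_pos: [0.6535, -0.0983, 0.0942]
tool_rot: [3.141, -0.0, 1.791]
contact_force: [-0.8, 0.1, 0.2]
opening: 0.001
grip_force: 0.0
```

```bash
python3 - <<'E'
from st import *
st(); p=cam('wrist'); save(p,'w2.png')
E
```

```text
t 8.35 jig xy [ 41.9 -38.8] z 0.0942 rot [ 3.141 -0.     1.569] F [-0.8  0.1  0.2] open 0.0009635688827294998
```

View pics/w2.png

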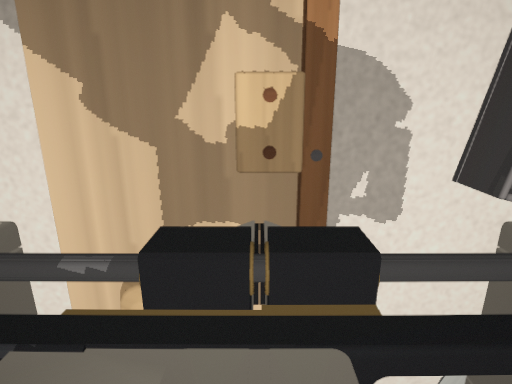

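The block sits flush on the fence; its top spans about (236–303, 72–172) and is parallel to it. Next I push along the fence from its -y end.

>>> carry_out --commands '[[[0,0.001,0.02],0,0.13],[[0,0,0.02],0,0.13],[[0,0,0.02],0,0.13],[[0,0,0],0,0.13],[[0.006,0,0],0,0.13],[[0.006,0,0],0,0.13],[[0.006,0,0],0,0.13],[[0.006,0,0],0,0.13],[[0.006,0.0005,0],0,0.13],[[0.006,0,0],0,0.13],[[0.006,0,0],0,0.13],[[0.006,0,0],0,0.13],[[0,0,0],0,0.13]]'

```text
time: 10.02
tool_pos: [0.6445, -0.0505, 0.0342]
tool_rot: [-3.141, -0.0, 1.793]
contact_force: [1.3, 0.9, -0.2]
opening: 0.012
grip_force: 0.0
```

```bash
python3 - <<'E'
from st import *
st(); p=cam('wrist'); save(p,'w3.png')
E
```

```text
t 10.025 jig xy [43.7  9.9] z 0.0342 rot [-3.141 -0.     1.571] F [ 1.3  0.9 -0.2] open 0.011998331602364715
```

View pics/w3.png

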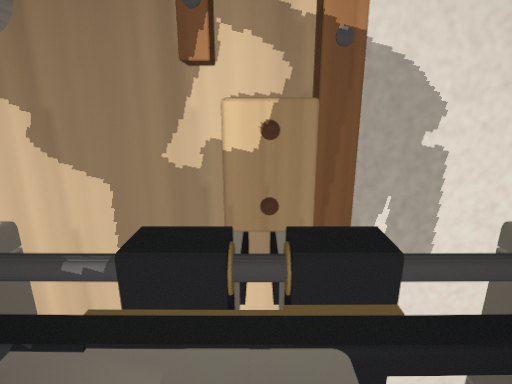

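Still flush and square, with the block's top at (222–318, 97–232) and the keeper at (195,40) to its left. I carry on.

>>> carry_out --commands '[[[0.005,0,0],0,0.13],[[0.005,0,0],0,0.13],[[0.005,0.0003,0],0,0.13],[[0.005,0,0],0,0.13],[[0.005,0,0],0,0.13],[[0.005,0.0003,0],0,0.13],[[0.005,0,0],0,0.13],[[0.005,0,0],0,0.13],[[0.003,0,0],0,0.13],[[0.001,0,0],0,0.13],[[0,0,0],0,0.13]]'

```text
time: 11.45
tool_pos: [0.6356, -0.008, 0.0342]
tool_rot: [3.141, 0.0, 1.793]
contact_force: [-0.7, 1.4, -0.8]
opening: 0.0116
grip_force: 0.0
```

>>> carry_out --commands '[[[0.001,0,0],0,0.13],[[0.001,0,0],0,0.13],[[0.001,0,0],0,0.13],[[0,0,0],0,0.13]]'

```text
time: 11.95
tool_pos: [0.6349, -0.0052, 0.0343]
tool_rot: [3.141, 0.0, 1.793]
contact_force: [0.9, -0.7, 0.4]
opening: 0.012
grip_force: 0.3
```

```bash
python3 - <<'E'
from st import *
st(); p=cam('wrist'); save(p,'w4.png')
E
```

```text
t 11.95 jig xy [44.4 56.2] z 0.0343 rot [3.141 0.    1.57 ] F [ 0.9 -0.7  0.4] open 0.011991798788316289
```

View pics/w4.png

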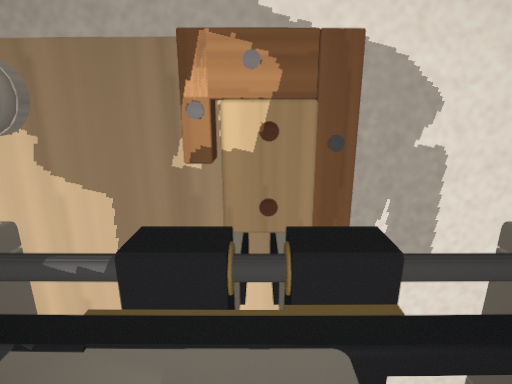

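Nearly home: the block's front edge is at row ~98, at the end stop. I press in small steps until the force rises.

>>> carry_out --commands '[[[0.001,0,0],0,0.13],[[0.001,0,0],0,0.13],[[0,0,0],0,0.13]]'

```text
time: 12.38
tool_pos: [0.6349, -0.005, 0.0345]
tool_rot: [3.141, 0.003, 1.792]
contact_force: [0.2, -8.6, -0.6]
opening: 0.012
grip_force: 4.0
```

>>> carry_out --commands '[[[0.001,0,0],0,0.13],[[0.001,0,0],0,0.13],[[0,0,0],0,0.13]]'

```text
time: 12.75
tool_pos: [0.6349, -0.0049, 0.0347]
tool_rot: [3.141, 0.005, 1.792]
contact_force: [1.8, -15.4, 0.8]
opening: 0.0117
grip_force: 7.4
```

The force has risen and the TCP is stalled, so the block is on the end stop. I back straight out, rise and check.

>>> carry_out --commands '[[[-0.01,0,0],0,0.13],[[-0.01,0,0],0,0.13],[[-0.005,0,-0.02],0,0.13],[[0,0,-0.025],0,0.13],[[0,0,-0.025],0,0.13],[[0,0,-0.025],0,0.13],[[0,0,0],0,0.13],[[0,0,0],0,0.13]]'

```text
time: 13.75
tool_pos: [0.639, -0.0255, 0.1282]
tool_rot: [-3.14, -0.001, 1.793]
contact_force: [-0.1, -0.2, -0.0]
opening: 0.0119
grip_force: 0.0
```

```bash
python3 - <<'E'
from st import *
st(); p=cam('wrist'); save(p,'w5.png')
o=[proj(p,world(*c)) for c in((26,66,36),(70,66,36),(26,130,36),(70,130,36))]; print(np.round(o))
for r in robot.tip_of(p,'hip_block')[:1]: print(jig(at_z(p,r['at'],.012)))
x,y=np.mean(o,0).astype(int); x0=max(0,x-70);y0=max(0,y-70)
cv2.imwrite('pics/w5c.png',cv2.resize(p['pixels'][y0:y0+140,x0:x0+140,::-1],None,fx=4.2,fy=4.2,interpolation=cv2.INTER_CUBIC))
E
```

```text
t 13.75 jig xy [43.9 35.4] z 0.1282 rot [-3.14e+00 -1.00e-03  1.57e+00] F [-0.1 -0.2 -0. ] open 0.011947068790050688
[[238. 161.]
 [295. 161.]
 [237.  73.]
 [298.  73.]]
[47.08970564 98.08100052]
```

View pics/w5c.png

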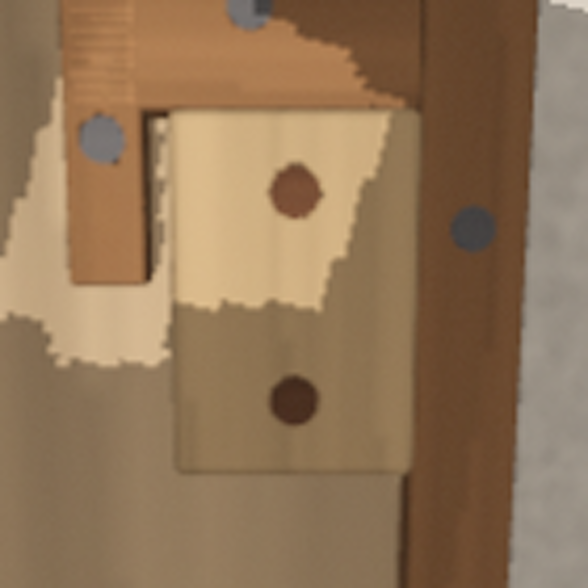

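The block is snug against the fence (right edge about 420 to 412, along the fence) and the end stop (row ~108), square, with clear space on the keeper side. The hand is clear.

```bash
python3 -c "
from cell import robot
print(robot.hand_in())"
```

```text
the job is handed in; nothing more can be done
None
```

The hip block is in the corner pocket, square and snug against both the fence and the end stop in the last camera check; the hand is clear and the job is handed in, but the hand-in returned no verdict.

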